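Wind the round music tin on the pastry counter

TASK

The round music tin in the counter display has run down. Wind it up fully: turn the wing key on its lid clockwise (seen from above) until the key's pointer nose comes up against the small stop pin, in two or more part turns, letting go of the key between them. Leave the key of the square tin as it is, and let go at the end.

Things in the scene. Friction and masses are not known exactly. Their poses are not given: they have to be found in the camera images.
- round_tin: The ROUND music tin: a red drum 110 mm across and 45 mm high, fixed to the counter; origin at the centre of its underside, z up. The wing key stands upright on its lid's centre. A stop pin 6 mm thick stands on the lid 30 mm from the axis, its top 57 mm above the counter.
- round_grip (a point): Grip point of the round tin's steel wing key: on its vertical axis, mid-height of the wings, 83 mm above the counter. Wings: an upright plate 50 mm long (x), 10 mm thick (y, pinch along it), 68 to 98 mm above the counter. Turns with the key: x level along the wings towards the nose, z up. The nose, a thin pointer below the wings (50 to 55 mm up), reaches 34 mm from the axis.
- round_key (a joint): Winding angle of the round tin's key, rad: 0 run down, grows clockwise seen from above, 2.7 fully wound (nose on the stop pin, a hard stop). Starts between 0 and 0.4. The spring resists with 0.01 N m at 0 rising to 0.064 N m at 2.7; the mechanism's drag adds 0.10 N m and holds the key wherever it is let go: no springing back.
- square_nose (a point): Tip of the nose on the SQUARE tin's key, 34 mm from that key's vertical axis, 52 mm above the counter; turns with the key, its x axis points from the key's axis to the tip. The square tin (red, 105 x 105 x 45 mm, fixed) has the same kind of key and pin, part wound, not to be turned. Either tin may be on the left.
Not all that is in view belongs to the job. What is shaped like the round_tin but green or turquoise is not meant.

How it is judged:
By the outcome, as a careful person would: the job done as asked, in the order asked, and still so for the second after the job is handed in, with the robot touching nothing.
It also fails if it takes over 48 s, if anything falls off the work surface, if the arm or the gripper's body presses on something with over 40 N, if the wrist force passes 120 N, or if a joint passes its speed limit or range.

ROBOT

A 7-joint arm with a two-finger parallel gripper is mounted at the origin on the work surface. World frame = base frame: x ahead of the robot, y to its left, z up, the work surface at z = 0. Lengths are in m, angles in rad, forces in N, time in s.
With the tool pointing down it reaches from about 0.35 to 0.9 m from the base axis. Payload 7.2 kg.
Tool frame: the origin (TCP) lies at the very end of the fingers, on their centre line; the grasp point (between the pads) lies 19 mm behind it (env.grip_depth is the distance from the TCP to the grasp point, in m); z points along the fingers, y is the direction in which the jaws open and shut (so a half turn about z gives the same grasp; the last joint's range is limited). The gripper opens to 88 mm and grips with 3 to 60 N. Pads are 20 mm wide; open, the fingers measure 115 mm over their backs; the gripper's body (75 mm by 178 mm) begins 61 mm behind the grasp point.
Start: joints at [1.26, 0.411, -0.013, 1.596, 0.006, 1.134, -0.082], TCP at [0.15, -0.607, 0.223] pointing down, gripper open.
Joint ranges: [-2.95, 2.95], [-0.29, 1.99], [-1.47, 1.44], [0.14, 2.54], [-1.03, 4.17], [0.13, 1.85], [-2.86, 2.86]. Speed limits (rad/s): [2.39, 2.39, 3.01, 3.01, 3.14, 3.14, 3.14].

INTERFACE

Orientations are given as [roll, pitch, yaw] about the fixed x, y, z axes, in that order (R = Rz(yaw) Ry(pitch) Rx(roll)).
In Python, from bench import env gives the robot as it stands.
- The arm moves only by the shell command python3 -m jog 'ROWS' [OPENING]. ROWS is JSON, a list of rows, each a list of 2 entries, a list of its own where there are three numbers: the shift along the tool's x, y, z normalised to -1 to 1, where 1 is 250 mm, then the turn, a rotation vector about the tool's x, y, z normalised to -1 to 1, where 1 is pi/2 rad. A call has 1 to 12 rows; each row is the pose to reach, as a shift and turn from the pose measured when the call began, along the tool's axes at that moment; what a row does not reach only later rows make up. A row lasts 1/8 s, in which the tool goes at most 62.5 mm and 10.7 degrees, less where a joint would pass 70% of its speed; a pose out of reach is approached as far as the arm can. A call with a number of a shift or a turn outside -1 to 1 is refused whole. A call with a gripper value outside its range is refused whole. OPENING is the closure, from 0 (fully open) to 1 (shut), set as the call begins (- or left out, the last holds). The fingers move at their own pace and stop on an object; the grip force is fixed at half the most. Time passes only in rows, so rows that repeat a pose let the fingers close. It gives the time, the measured TCP pose, the force and the opening at its end, in the units of the state.
- env.state(): the state, without advancing time (a new reading comes with each control period).
- env.read_camera(name): name is "scene" or "top" or "wrist"; returns a dict with "frame" (480x640x3 uint8, blue, green, red), "mtx" (3x3 intrinsics, pixels), "world_to_cam" (4x4, takes a point from world to camera coordinates); the wrist camera has in their place "mount" (4x4, takes a point from camera to tool coordinates, whose origin is the TCP and whose axes are the flange's). Camera axes: x right, y down, z forward; pixel columns grow to the right and rows downward; lengths in m; the calibration is good to about 2 mm. A picture is of the moment at which its call begins: read the wrist's pose just before it. There is no depth.
- env.close_job(): hands the job in, once; it reports no verdict.
The state is a dict: "clock": time; "joints": joint angles; "dq": joint speeds; "joint_efforts": joint torques, N m; "eef_pos": TCP position; "tcp_rot": TCP orientation; "wrist_force": force on the tool from outside, world axes, zero at the start; "moment": the same for the moment, N m; "gripper_width": finger opening in m.
Only numpy, scipy, OpenCV 4.12 (cv2) and the standard library are available. Lean on these libraries where they do the work, as an engineer would, in place of code of your own. Each camera call takes 0.05 s, during which the arm holds its last target. There are 200 camera calls.

## Working session

There is one attempt and no reset: what is moved stays moved. The work goes in short steps, Python scripts to look and compute and a shell command to move; the robot and the scene stay as the last step left them, time stands still between calls to the robot, and variables do not carry over. Pictures are saved under pics/ and viewed, about 8 in all and at most 12, crops included, and the job is handed in when it is done.

```bash
mkdir -p pics; python3 - <<'E'
from bench import env
import cv2
s=env.state();print(s)
for n in("scene","top"):
    c=env.read_camera(n);cv2.imwrite(f"pics/{n}0.png",c["frame"]);print(n,c["mtx"].tolist(),c["world_to_cam"].tolist())
E
```

```text
{'clock': 0.0, 'joints': array([ 1.25982795,  0.41184852, -0.01269413,  1.59703942,  0.00563009,
        1.1343118 , -0.08219591]), 'dq': array([ 0.00042553, -0.0002228 , -0.00082139,  0.00044865, -0.0005008 ,
        0.00022688, -0.00083063]), 'joint_efforts': array([-1.48031690e-03, -5.87961924e+01,  6.40826672e-01, -2.91083050e+01,
       -5.38448291e-02,  1.81939860e-02,  1.18542307e-04]), 'eef_pos': array([ 0.15006109, -0.60619552,  0.2218431 ]), 'tcp_rot': array([-3.14002788e+00,  1.46048016e-04,  2.42793541e-01]), 'wrist_force': array([-0.31965931, -0.08891933,  0.53906726]), 'moment': array([-0.00844506, -0.05205082,  0.04790096]), 'gripper_width': 0.0879214900112225}
scene [[480.66312220533126, 0.0, 311.16556697174593], [0.0, 480.66312220533126, 244.43585994852612], [0.0, 0.0, 1.0]] [[0.8620901629875488, 0.5067260424308917, -0.005410064919014925, -0.4912759384579841], [0.372741118565054, -0.6413027532113665, -0.6706674565344538, -0.12862942581632808], [-0.34331415556451245, 0.5761592632648088, -0.7417384269020844, 1.0032443336377657], [0.0, 0.0, 0.0, 1.0]]
top [[570.3707382589633, 0.0, 315.6317511721289], [0.0, 570.3707382589633, 244.40517710365864], [0.0, 0.0, 1.0]] [[0.007785646706043731, -0.999166534462622, 0.04007018985883, 0.0177138935966009], [-0.9819263586144504, -0.01521688236048173, -0.18865066326252997, 0.54802623898813], [0.1891031728013411, -0.0378772082020478, -0.9812264301043285, 0.8660872344846207], [0.0, 0.0, 0.0, 1.0]]
```

View pics/top0.png

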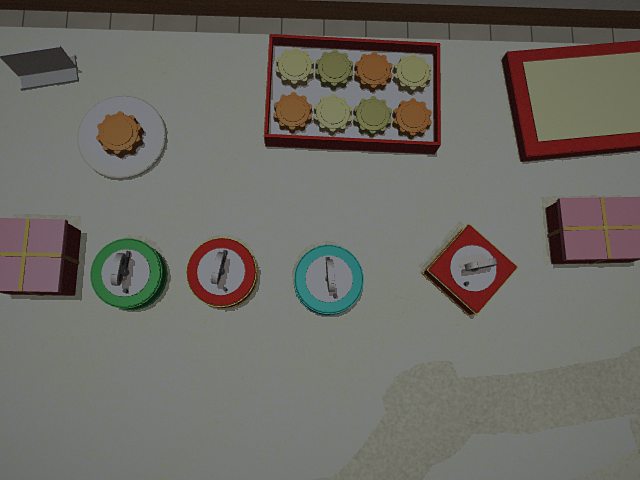

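View pics/scene0.png

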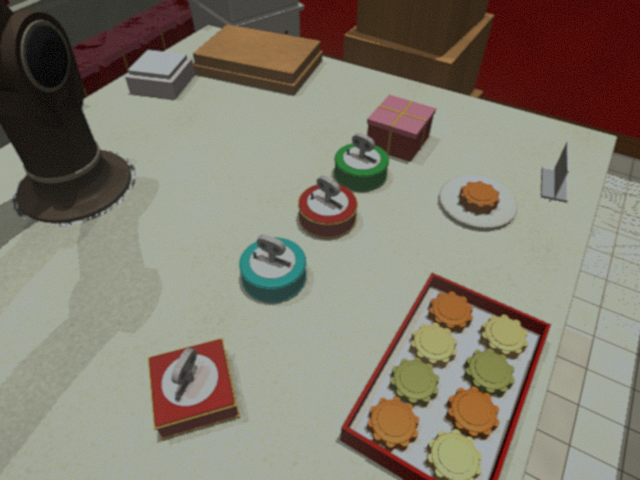

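```bash
cat >h.py <<'E'
import numpy as np,cv2
from scipy.spatial.transform import Rotation as R
from bench import env
def cast(c,uv,z,T=None):
    T=np.linalg.inv(c["world_to_cam"]) if T is None else T
    d=T[:3,:3]@np.linalg.inv(c["mtx"])@np.array([uv[0],uv[1],1.]);o=T[:3,3]
    return o+d*(z-o[2])/d[2]
def wristT(c,s):
    T=np.eye(4);T[:3,:3]=R.from_euler("xyz",s["tcp_rot"]).as_matrix();T[:3,3]=s["eef_pos"];return T@c["mount"]
E
python3 - <<'E'
from h import *
c=env.read_camera("top");f=c["frame"]
hsv=cv2.cvtColor(f,cv2.COLOR_BGR2HSV)
m=((hsv[...,0]<8)|(hsv[...,0]>172))&(hsv[...,1]>150)&(hsv[...,2]>110)
m=m.astype(np.uint8)
cs,_=cv2.findContours(m,cv2.RETR_EXTERNAL,cv2.CHAIN_APPROX_NONE)
for k in cs:
    if cv2.contourArea(k)>500:
        e=cv2.fitEllipse(k);print(e,cast(c,e[0],.045),cv2.contourArea(k))
for u in [(127,271),(328,280)]:print(cast(c,u,.045))
cv2.imwrite("pics/topc.png",cv2.resize(f[225:325,170:290],None,fx=6,fy=6,interpolation=cv2.INTER_CUBIC))
E
```

```text
((220.82994079589844, 271.3901062011719), (59.32270431518555, 60.66795349121094), 49.96675491333008) [0.50289225 0.17489752 0.045     ] 1292.0
[0.50151223 0.32283865 0.045     ]
[0.49127946 0.00350999 0.045     ]
```

View pics/topc.png

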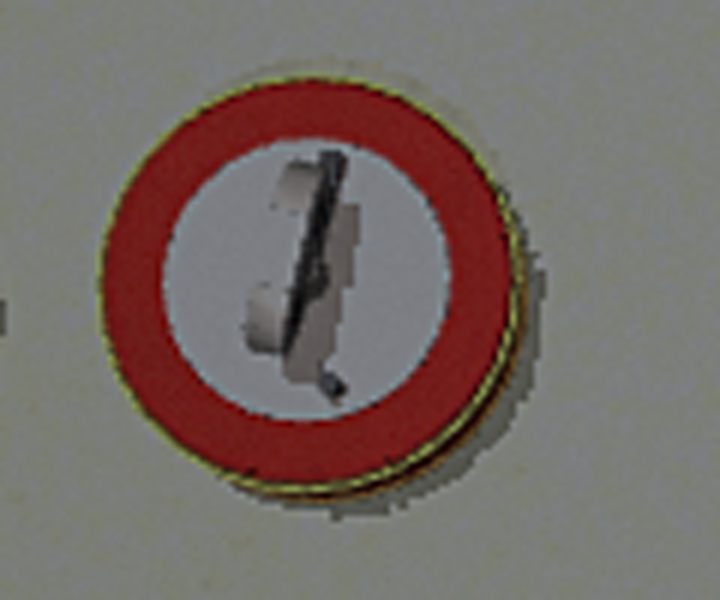

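The red round tin's lid centre is at crop (307,280), about (0.503, 0.175). The nose tip is at (335,155) and the pin at (335,388), so the key's yaw is about -12° and it must turn roughly 145° clockwise. Moving above it now.

```bash
python3 -m jog '[[[0.8,-1,0],[0,0,-0.5]],[[0.8,-1,0],[0,0,-0.5]],[[0.8,-1,0],[0,0,-0.5]],[[0.8,-1,0],[0,0,-0.5]],[[0.8,-1,0],[0,0,-0.5]],[[0.8,-1,0],[0,0,-0.5]],[[0.8,-1,0],[0,0,-0.5]],[[0.8,-1,0],[0,0,-0.5]]]' 0
python3 - <<'E'
from h import *
s=env.state();print(s["joints"])
def rel(t,yaw):
    M=R.from_euler("xyz",s["tcp_rot"]);G=R.from_euler("xyz",[np.pi,0,yaw])
    print((M.inv().apply(np.array(t)-s["eef_pos"])/.25).round(3),((M.inv()*G).as_rotvec()/(np.pi/2)).round(3))
rel([.42,-.1,.22],2.0);rel([.503,.175,.2],2.92)
E
```

```text
clock: 1.15
eef_pos: [0.2835, -0.317, 0.2222]
tcp_rot: [-3.141, -0.001, 1.026]
wrist_force: [-0.8, 0.5, 0.9]
gripper_width: 0.0877
[ 1.03308041  0.08676797 -0.32246746  2.03163101  0.03152452  1.02898188
  0.15038503]
[1.025 0.017 0.009] [-0.    -0.001 -0.62 ]
[ 2.138 -0.269  0.09 ] [-0.000e+00 -1.000e-03 -1.206e+00]
```

```bash
python3 -m jog '[[[1,0,0],[0,0,-0.6]],[[1,0,0],[0,0,-0.6]],[[1,0,0],[0,0,-0.6]],[[1,0,0],[0,0,-0.6]],[[1,0,0],[0,0,-0.6]],[[1,0,0],[0,0,-0.6]],[[1,0,0],[0,0,-0.6]]]' 0
cat >>h.py <<'E'
def rel(t,yaw):
    s=env.state();M=R.from_euler("xyz",s["tcp_rot"]);G=R.from_euler("xyz",[np.pi,0,yaw])
    print(s["eef_pos"].round(4),s["tcp_rot"].round(3),s["joints"].round(2))
    print((M.inv().apply(np.array(t)-s["eef_pos"])/.25).round(3),((M.inv()*G).as_rotvec()/(np.pi/2)).round(3))
E
python3 -c "
from h import *
rel([.503,.175,.2],2.92)"
```

```text
clock: 2.02
eef_pos: [0.4128, -0.1047, 0.2221]
tcp_rot: [-3.141, -0.002, 1.961]
wrist_force: [0.8, -0.7, 0.3]
gripper_width: 0.0882
[ 0.4128 -0.1047  0.2221] [-3.141e+00 -2.000e-03  1.961e+00] [ 0.74  0.12 -0.64  2.01  0.08  1.04  0.45]
[0.897 0.76  0.089] [ 0.    -0.001 -0.61 ]
```

```bash
python3 -m jog '[[[0.9,0.76,0],[0,0,-0.61]],[[0.9,0.76,0],[0,0,-0.61]],[[0.9,0.76,0],[0,0,-0.61]],[[0.9,0.76,0],[0,0,-0.61]],[[0.9,0.76,0],[0,0,-0.61]],[[0.9,0.76,0],[0,0,-0.61]],[[0.9,0.76,0],[0,0,-0.61]],[[0.9,0.76,0],[0,0,-0.61]]]' 0
python3 - <<'E'
from h import *
rel([.503,.175,.2],2.92)
s=env.state();c=env.read_camera("wrist");cv2.imwrite("pics/w1.png",c["frame"])
T=wristT(c,s);print(T[:3,3])
W=np.linalg.inv(T)
for p in [[.503,.175,.045],[.503,.175,.098]]:
    q=c["mtx"]@(W[:3,:3]@p+W[:3,3]);print(q[:2]/q[2])
E
```

```text
clock: 3.02
eef_pos: [0.503, 0.1736, 0.2222]
tcp_rot: [-3.141, -0.001, 2.914]
wrist_force: [0.1, -0.4, 0.0]
gripper_width: 0.0878
[0.503  0.1736 0.2222] [-3.141e+00 -1.000e-03  2.914e+00] [ 0.28  0.39 -0.91  1.78  0.34  1.14  0.61]
[0.001 0.006 0.089] [-0.    -0.001 -0.004]
[0.43026314 0.19108781 0.38398171]
[321.13803165 221.95623984]
[321.25297598 234.91588753]
```

View pics/w1.png

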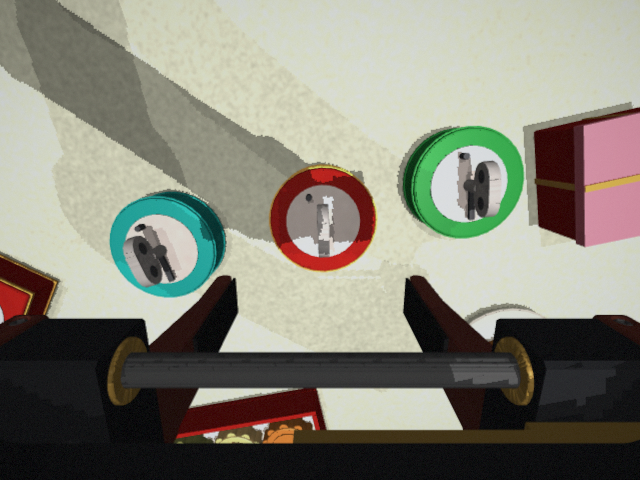

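The round tin shows at (323,218) in the wrist view, close to the prediction. I'll zoom in for the key's yaw.

```bash
python3 - <<'E'
from h import *
f=cv2.imread("pics/w1.png")
s=env.state();c=env.read_camera("wrist");T=wristT(c,s)
hsv=cv2.cvtColor(f,cv2.COLOR_BGR2HSV)
m=(((hsv[...,0]<8)|(hsv[...,0]>172))&(hsv[...,1]>150)).astype(np.uint8);m[:150]=0;m[280:]=0;m[:,:255]=0;m[:,390:]=0
k=max(cv2.findContours(m,0,1)[0],key=cv2.contourArea);e=cv2.fitEllipse(cv2.convexHull(k));print(e,cast(c,e[0],.045,T))
cv2.imwrite("pics/w1c.png",cv2.resize(f[160:275,265:385],None,fx=5,fy=5,interpolation=cv2.INTER_CUBIC))
E
```

```text
((322.5391845703125, 218.82591247558594), (101.93850708007812, 104.28025817871094), 85.58837890625) [0.50025809 0.17738954 0.045     ]
```

View pics/w1c.png

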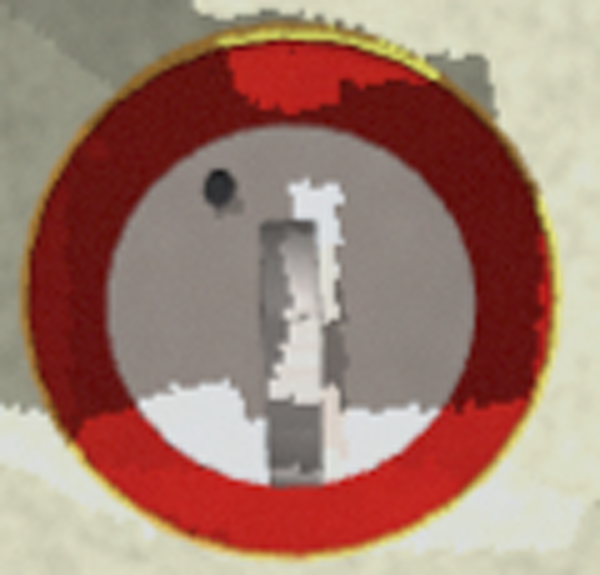

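```bash
python3 - <<'E'
from h import *
s=env.state();c=env.read_camera("wrist");T=wristT(c,s)
P=lambda x,y:(265+x/5-.4,160+y/5-.4)
a=cast(c,P(290,222),.098,T);b=cast(c,P(296,402),.098,T);e=cast(c,P(297,485),.055,T);p=cast(c,P(219,188),.057,T);b2=cast(c,P(297,485),.098,T)
print(a,b,b2,e,p)
for q in(b,b2):print((a+q)/2,np.linalg.norm(q-a),np.arctan2(*(q-a)[1::-1]))
ctr=np.array([.501,.1765,.045])
for q in (e,p):print(np.linalg.norm((q-ctr)[:2]),np.arctan2(*(q-ctr)[1::-1]))
E
```

```text
[0.47672325 0.18274814 0.098     ] [0.50820585 0.17667157 0.098     ] [0.52330602 0.17343464 0.098     ] [0.53729437 0.17073231 0.055     ] [0.47377707 0.1694901  0.057     ]
[0.49246455 0.17970986 0.098     ] 0.03206366471470585 -0.1906689833889164
[0.50001463 0.17809139 0.098     ] 0.04750469210192788 -0.1973325488361795
0.03674979271882925 -0.15759635217599252
0.02811097193013909 -2.88956799634386
```

```bash
python3 -c "
from h import *
rel([.5003,.1774,.0635],2.947)"
```

```text
[0.503  0.1744 0.2225] [ 3.141e+00 -1.000e-03  2.917e+00] [ 0.28  0.39 -0.91  1.78  0.34  1.14  0.61]
[0.013 0.009 0.636] [ 0.    -0.    -0.019]
```

```bash
python3 -m jog '[[[0.013,0.009,0.2],[0,0,-0.019]],[[0.013,0.009,0.4],[0,0,-0.019]],[[0.013,0.009,0.55],[0,0,-0.019]],[[0.013,0.009,0.636],[0,0,-0.019]],[[0.013,0.009,0.636],[0,0,-0.019]],[[0.013,0.009,0.636],[0,0,-0.019]]]' 0
python3 - <<'E'
from h import *
rel([.5003,.1774,.0635],2.947)
c=env.read_camera("wrist");cv2.imwrite("pics/w2.png",c["frame"])
E
```

```text
clock: 3.92
eef_pos: [0.5008, 0.1775, 0.0646]
tcp_rot: [3.141, 0.0, 2.946]
wrist_force: [0.8, 0.6, 0.3]
gripper_width: 0.088
[0.5008 0.1775 0.0646] [3.141 0.    2.946] [ 0.16  0.58 -0.79  1.94  0.54  0.85  0.46]
[ 0.002 -0.001  0.004] [ 0.001  0.    -0.001]
```

View pics/w2.png

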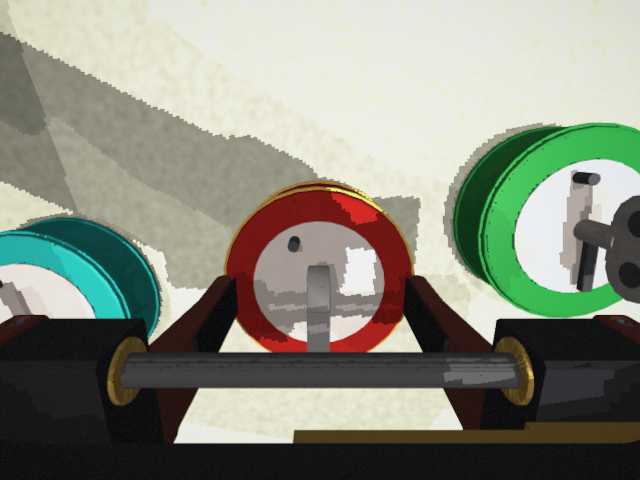

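The wing is at column 318, midway between the fingers (237 and 405). Closing the gripper.

```bash
python3 -m jog '[[[0,0,0],[0,0,0]],[[0,0,0],[0,0,0]],[[0,0,0],[0,0,0]],[[0,0,0],[0,0,0]],[[0,0,0],[0,0,0]],[[0,0,0],[0,0,0]],[[0,0,0],[0,0,0]]]' 1
python3 -c "
from h import *
rel([.5003,.1774,.0635],2.947);print(env.state()['moment'])"
```

```text
clock: 4.85
eef_pos: [0.501, 0.1776, 0.0647]
tcp_rot: [3.14, 0.001, 2.946]
wrist_force: [0.5, 0.3, -0.4]
gripper_width: 0.021
[0.501  0.1776 0.0647] [3.140e+00 1.000e-03 2.946e+00] [ 0.16  0.58 -0.79  1.94  0.54  0.85  0.46]
[ 0.003 -0.001  0.005] [ 0.001  0.001 -0.001]
[ 0.01547732 -0.17297658  0.00471173]
```

```bash
python3 -m jog '[[[0,0,0],[0,0,0]],[[0,0,0],[0,0,0]],[[0,0,0],[0,0,0]],[[0,0,0],[0,0,0]]]' 1
python3 -c "
from h import *
rel([.5003,.1774,.0635],2.947);print(env.state()['moment'])"
```

```text
clock: 5.35
eef_pos: [0.5008, 0.1767, 0.0647]
tcp_rot: [-3.141, 0.001, 2.945]
wrist_force: [-1.6, -5.5, 3.1]
gripper_width: 0.0103
[0.5008 0.1767 0.0647] [-3.141e+00  1.000e-03  2.945e+00] [ 0.16  0.58 -0.79  1.94  0.55  0.85  0.46]
[0.003 0.002 0.005] [-0.     0.    -0.001]
[-1.15735767  0.28335593  0.02298664]
```

```bash
python3 -m jog '[[[0,0,0],[0,0,0.08]],[[0,0,0],[0,0,0.16]],[[0,0,0],[0,0,0.24]],[[0,0,0],[0,0,0.32]],[[0,0,0],[0,0,0.4]],[[0,0,0],[0,0,0.48]],[[0,0,0],[0,0,0.56]],[[0,0,0],[0,0,0.64]],[[0,0,0],[0,0,0.72]],[[0,0,0],[0,0,0.8]],[[0,0,0],[0,0,0.8]]]' 1
python3 -c "
from h import *
rel([.5005,.1765,.0635],2.947-1.257);print(env.state()['moment'])"
```

```text
clock: 6.72
eef_pos: [0.5027, 0.1784, 0.0648]
tcp_rot: [3.137, -0.002, 1.688]
wrist_force: [5.5, 0.4, -6.4]
gripper_width: 0.0106
[0.5027 0.1784 0.0648] [ 3.137e+00 -2.000e-03  1.688e+00] [-0.06  0.5  -0.48  1.95  0.33  0.77 -0.61]
[-0.006 -0.01   0.005] [ 0.003 -0.001 -0.001]
[ 0.27660972 -1.3188485   0.07386537]
```

```bash
python3 -m jog '[[[0,0,0],[0,0,0]],[[0,0,0],[0,0,0]],[[0,0,0],[0,0,0]],[[0,0,0],[0,0,0]],[[0,0,0],[0,0,0]],[[0,0,0],[0,0,0]]]' 0
python3 - <<'E'
from h import *
rel([.503,.1764,.064],1.69)
c=env.read_camera("wrist");cv2.imwrite("pics/w3.png",c["frame"])
E
```

```text
clock: 7.48
eef_pos: [0.5027, 0.1783, 0.0648]
tcp_rot: [3.137, -0.002, 1.688]
wrist_force: [0.3, 0.2, 0.8]
gripper_width: 0.0671
[0.5027 0.1783 0.0648] [ 3.137e+00 -2.000e-03  1.688e+00] [-0.06  0.5  -0.48  1.95  0.33  0.77 -0.61]
[-0.008  0.     0.003] [ 0.003 -0.001 -0.001]
```

View pics/w3.png

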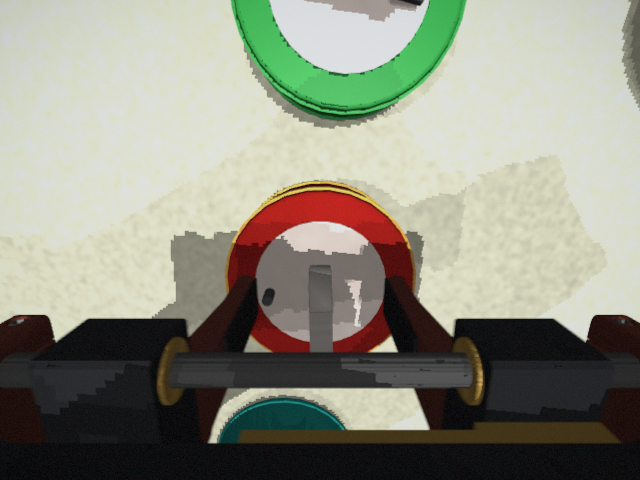

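The key turned with the grip and stayed put when released. Its wing is at column 320, centred between the fingers. Regrasping now.

```bash
python3 -m jog '[[[-0.006,0,0.003],[0.003,0,0]],[[-0.006,0,0.003],[0.003,0,0]],[[-0.006,0,0.003],[0.003,0,0]],[[-0.006,0,0.003],[0.003,0,0]],[[-0.006,0,0.003],[0.003,0,0]],[[-0.006,0,0.003],[0.003,0,0]],[[-0.006,0,0.003],[0.003,0,0]],[[-0.006,0,0.003],[0.003,0,0]],[[-0.006,0,0.003],[0.003,0,0]],[[-0.006,0,0.003],[0.003,0,0]]]' 1
python3 -m jog '[[[0,0,0],[0,0,0.08]],[[0,0,0],[0,0,0.16]],[[0,0,0],[0,0,0.24]],[[0,0,0],[0,0,0.32]],[[0,0,0],[0,0,0.4]],[[0,0,0],[0,0,0.48]],[[0,0,0],[0,0,0.56]],[[0,0,0],[0,0,0.64]],[[0,0,0],[0,0,0.7]],[[0,0,0],[0,0,0.7]]]' 1
python3 -c "
from h import *
rel([.503,.1764,.064],.39);print(env.state()['moment'])"
```

```text
clock: 8.78
eef_pos: [0.5029, 0.1769, 0.0641]
tcp_rot: [3.142, -0.002, 1.688]
wrist_force: [-0.1, 0.7, 0.4]
gripper_width: 0.01
clock: 10.02
eef_pos: [0.5036, 0.1766, 0.0641]
tcp_rot: [-3.141, -0.002, 0.589]
wrist_force: [4.7, -1.7, -2.4]
gripper_width: 0.0105
[0.5036 0.1766 0.0641] [-3.141e+00 -2.000e-03  5.890e-01] [-0.26  0.46 -0.21  1.96  0.14  0.73 -1.54]
[-0.002 -0.001  0.   ] [-0.001 -0.001  0.126]
[-0.43256143 -0.89468121  0.01130107]
```

```bash
S='from h import *;s=env.state();print("yaw",s["tcp_rot"][2].round(4),"Mz",s["moment"][2].round(3),"j7",s["joint_efforts"][6].round(3))'
python3 -m jog '[[[0,0,0],[0,0,0.03]],[[0,0,0],[0,0,0.06]],[[0,0,0],[0,0,0.06]]]' 1|tail -2; python3 -c "$S"
python3 -m jog '[[[0,0,0],[0,0,0.02]],[[0,0,0],[0,0,0.03]],[[0,0,0],[0,0,0.03]]]' 1|tail -2; python3 -c "$S"
```

```text
wrist_force: [1.3, -0.7, -1.8]
gripper_width: 0.0106
yaw 0.4967 Mz 0.08 j7 -0.409
wrist_force: [1.1, -1.0, -0.8]
gripper_width: 0.0111
yaw 0.4497 Mz 0.129 j7 -0.245
```

```bash
S='from h import *;s=env.state();print("yaw",s["tcp_rot"][2].round(4),"Mz",s["moment"][2].round(3),"j7",s["joint_efforts"][6].round(3))'
python3 -m jog '[[[0,0,0],[0,0,0.02]],[[0,0,0],[0,0,0.03]],[[0,0,0],[0,0,0.03]]]' 1|tail -2; python3 -c "$S"
python3 - <<'E'
from h import *
for n in("wrist","scene","top"):
    c=env.read_camera(n);cv2.imwrite(f"pics/{n}4.png",c["frame"])
E
```

```text
wrist_force: [1.8, -0.5, -1.5]
gripper_width: 0.0112
yaw 0.4027 Mz 0.368 j7 -0.5
```

View pics/wrist4.png

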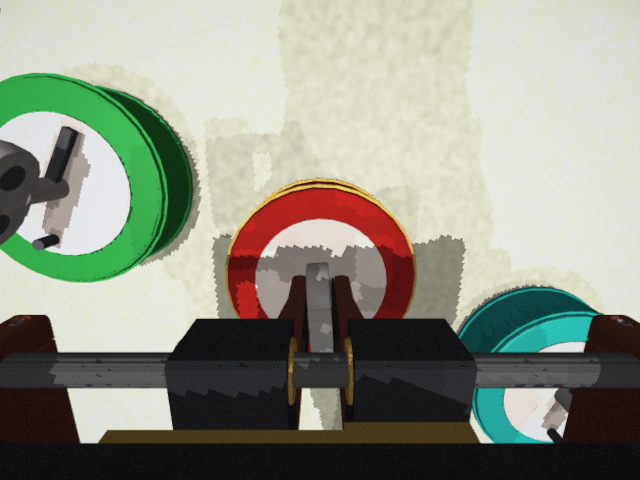

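Mz rose from 0.13 to 0.37 N m and the jaws opened slightly, so the stop was probably reached between yaw 0.45 and 0.40. One small push to confirm.

```bash
S='from h import *;s=env.state();print("yaw",s["tcp_rot"][2].round(4),"M",s["moment"].round(3),"j7",s["joint_efforts"][6].round(3))'
python3 -m jog '[[[0,0,0],[0,0,0.02]],[[0,0,0],[0,0,0.03]],[[0,0,0],[0,0,0.03]]]' 1|tail -2; python3 -c "$S"
```

```text
wrist_force: [1.7, -1.1, 0.2]
gripper_width: 0.0114
yaw 0.3559 M [-0.423 -0.255  0.608] j7 -0.757
```

The torque is now 0.61 N m, against at most 0.164 from spring and drag, so the key is hard on the stop. Letting go and lifting.

```bash
Z='[[0,0,0],[0,0,0]]'
python3 -m jog '[[[0,0,0],[0,0,0]],[[0,0,0],[0,0,0]],[[0,0,0],[0,0,0]],[[0,0,0],[0,0,0]],[[0,0,0],[0,0,0]],[[0,0,0],[0,0,0]],[[0,0,0],[0,0,0]],[[0,0,0],[0,0,0]]]' 0
python3 -m jog '[[[0,0,-0.1],[0,0,0]],[[0,0,-0.3],[0,0,0]],[[0,0,-0.5],[0,0,0]],[[0,0,-0.64],[0,0,0]],[[0,0,-0.64],[0,0,0]],[[0,0,-0.64],[0,0,0]]]' 0
python3 - <<'E'
from h import *
s=env.state();c=env.read_camera("wrist");T=wristT(c,s);f=c["frame"]
W=np.linalg.inv(T);q=c["mtx"]@(W[:3,:3]@[.503,.1764,.06]+W[:3,3]);u,v=(q[:2]/q[2]).astype(int);print(u,v)
cv2.imwrite("pics/w5.png",cv2.resize(f[v-60:v+60,u-60:u+60],None,fx=5,fy=5,interpolation=cv2.INTER_CUBIC))
t=env.read_camera("top")["frame"];t0=cv2.imread("pics/top0.png")
cv2.imwrite("pics/sq.png",np.hstack([cv2.resize(x[215:325,415:525],None,fx=3,fy=3) for x in(t0,t)]))
E
```

```text
clock: 12.68
eef_pos: [0.5036, 0.1764, 0.0641]
tcp_rot: [-3.141, -0.001, 0.356]
wrist_force: [0.9, -0.1, 0.5]
gripper_width: 0.0864
clock: 13.42
eef_pos: [0.503, 0.176, 0.2234]
tcp_rot: [-3.141, -0.001, 0.356]
wrist_force: [0.3, -0.6, 0.3]
gripper_width: 0.0879
320 225
```

View pics/w5.png

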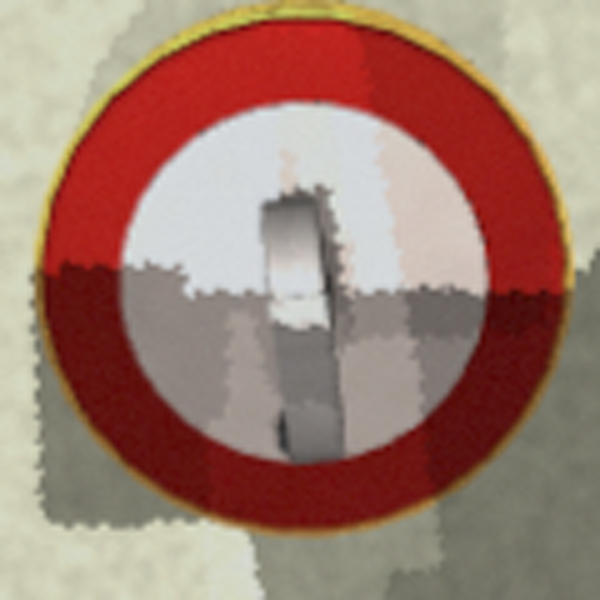

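View pics/sq.png

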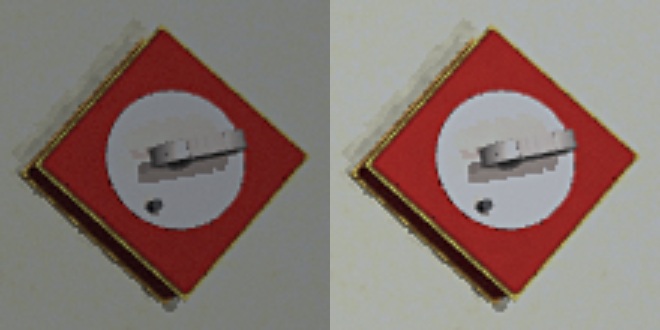

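Pin seen at crop (283,430), right beside the key's nose end. The wing sits about 5° short of the tool's yaw (about 0.45), which matches the stop. The square tin's key looks the same before and after.

```bash
python3 -c "
from bench import env
print(env.close_job(), env.state()['clock'])"
```

```text
the job is handed in; nothing more can be done
the job is handed in; nothing more can be done
```

I wound the round red tin's key fully, in two clockwise part turns of about 72° and 71°, with a full release between them. I then let go, lifted clear and handed the job in at about 13.5 s.

- **On the stop:** the wrist moment rose steadily to 0.61 N m, against at most 0.164 N m from spring and drag. The key stopped turning at a tool yaw of about 0.44, after about 2.5 rad in total.
- **After release:** the close-up shows the pin right beside the nose end of the key, and the wing at a yaw of about 0.45. It had not sprung back. The nose tip itself is partly hidden under the wing, so the contact is inferred from the torque and the angle.
- **Square tin:** its key looks the same in the before and after top views.
- **Disagreement:** the two camera estimates of the tin's position differed by about 3 mm. Side forces while gripping and turning were about 5 N.

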